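# Set warm transformers out to cool under the bench fan

## Robot

A 6-joint arm with a two-finger parallel gripper is mounted at the origin on the work surface. World frame = base frame: x ahead of the robot, y to its left, z up, the work surface at z = 0. Lengths are in m, angles in rad, forces in N, time in s.
With the tool pointing down it reaches from about 0.275 to 1 m from the base axis. Payload 8.4 kg.
Tool frame: the origin (TCP) lies on the centre line of the jaws, within the pads' length; the fingertips stand 17 mm ahead of it and the grasp point (between the pads) lies 2 mm behind it (bot.tcp_to_tips is the y of the fingertips in the tool frame, in m); y points along the fingers, z is the direction in which the jaws open and shut, and the axes are right-handed (so a half turn about y gives the same grasp; the last joint's range is limited). The gripper opens to 85 mm and grips with 20 to 120 N. Pads are 22 mm wide; open, the fingers measure 114 mm over their backs; the gripper's body (76 mm by 85 mm) begins 54 mm behind the grasp point. The pads swing forward as they close: fully open they stand 13 mm farther back than shut.
Start: joints at [-1.344, 0.353, 1.633, -0, 1.155, -0.002], TCP at [0.142, -0.609, 0.248] pointing down, gripper open.
Joint ranges: [-2.63, 2.63], [-0.92, 2.1], [0.06, 2.66], [-1.3, 4.44], [0, 2.69], [-3.02, 3.02]. Speed limits (rad/s): [2.22, 2.22, 2.79, 3.14, 3.14, 3.14].

## Interface

Orientations are given as a unit quaternion [x, y, z, w].
In Python, from workcell import bot, hand, kinematics, get_obs, vision, hand_in gives the robot as it stands. The module is installed in compiled form; this text tells all that it offers. Calls block until the motion is done:
- bot.reach(position, orientation): joint-space move of the TCP to a pose.
- bot.servo_line(position, ori=None, velocity=0.15): straight line of the TCP; ori=None keeps the orientation; velocity is the mean speed in m/s.
- bot.goto_joints(angles): joint-space move.
- hand.move_gripper(opening, strength=None): finger opening in m; strength is the grip in N (None keeps the last); returns when the fingers have stopped.
- bot.dwell(seconds).
- kinematics.solve_ik(position, orientation): joint angles nearest the present ones, or None.
- get_obs(): the state.
- vision.read_camera(name): name is "side" or "top" or "wrist"; returns a dict with "frame" (400x640x3 uint8, red, green, blue), "intrinsics" (3x3 intrinsics, pixels), "view" (4x4, takes a point from world to camera coordinates). Camera axes: x right, y down, z forward; pixel columns grow to the right and rows downward; lengths in m; the calibration is good to about 2 mm. A picture is of the moment at which its call begins. There is no depth.
A pose or a line that the arm cannot do raises bot.IKError and nothing moves.
- hand_in(): hands the job in, once; it reports no verdict.
The state is a dict: "time_s": time; "joint_pos": joint angles; "joint_vel": joint speeds; "joint_efforts": joint torques, N m; "position": TCP position; "orientation": TCP orientation; "wrist_force": force on the tool from outside, world axes, zero at the start; "ft_torque": the same for the moment, N m; "gripper_width": finger opening in m.
Only numpy, scipy, OpenCV 4.12 (cv2) and the standard library are available. Lean on these libraries where they do the work, as an engineer would, in place of code of your own. Each camera call takes 0.05 s, during which the arm holds its last target. There are 200 camera calls.

## Task

The transformers have come off their load test warm and lie in a heap on the aluminium tray: spread them over the tray in a single flat layer with about a finger's width (15 mm) between any two. Take the bench fan, the only one with a round push button on top, out of the tight row in the rack by tipping it forward by its top until it leans on the guard bar, then lift it out and stand it upright on the rubber mat, with its grille facing the tray. When the layer is laid and the fan stands there, push the fan's button right down to start it; leave the other cases in the rack and everything else on the bench where it is.

Things in the scene. Friction and masses are not known exactly. Their poses are not given: they have to be found in the camera images.
- rack: Plywood rack, open at front and back, with a tight row of five upright cases. Origin: centre of the row on the table; -x is its front (robot side), y along the row, z up. Base board 12 mm thick, x -114 to +62 mm; cases stand on it at x = 0, y = 0, +-40.5, +-81 mm (2.5 mm gaps), order varies. End walls 95 mm deep, 130 mm high, outer faces y = +-112 mm. Free space behind the row.
- guard_bar (a point): Middle of the guard bar, a fixed 10 mm steel rod along the rack's y at rack x = -105.5 mm, centre 72 mm above the table. A case tipped forward turns about its front lower edge, passes its balance at about 31 degrees and comes to rest on the bar at about 40 degrees, its upper part clear in front of the row; let go earlier, it falls back; pulled on after it rests, it goes over the bar.
- fan: Slim cordless bench fan, 95 (x) x 38 (y) x 160 mm (z), about 0.4 kg, grey plastic, same size as the cases beside it; told by the round push button on its top and air slots in its front. Stands in the rack, front -x, round grilles on the two big faces (+-y). Origin: centre of its underside. Too deep to be gripped front to back.
- fan_button (a joint): Push button in the middle of the fan's top, 22 mm across, standing 7 mm proud; travel 0 to 0.005 m downward, 0 is out; sprung (about 4 N at the end of its travel) and comes out again when let go.
- button_top (a point): Centre of the button's top face, 167 mm above the fan's underside when the button is out.
- tray: Aluminium cooling tray, 210 (x) x 270 (y) x 14 mm high, walls and floor 4 mm thick. Origin: centre of its underside on the table; the inner floor is 4 mm up; z up.
- mat: Black rubber mat 160 (x) x 110 (y) x 4 mm, fixed on the table at the -y end of the tray and square with it, its centre 200 mm from the tray's. Origin: centre of its underside.
- coil1: Potted toroidal transformer: plain round disc 60 mm across, 32 mm high, about 0.28 kg, black plastic cup with grey resin face and brass centre. Origin: its very centre; z along its axis, either face may be up. 4 to 6 of them are present, starting in a heap on the tray, up to three high; the rest are absent.
- coil2: Another transformer like coil1; may be absent.
- coil3: Another transformer like coil1; may be absent.
- coil4: Another transformer like coil1; may be absent.
- coil5: Another transformer like coil1; may be absent.
- coil6: Another transformer like coil1; may be absent.
- coil7: Another transformer like coil1; may be absent.
- case1: Closed plastic parts case in the rack, 95 (x) x 38 (y) x 160 mm (z), 0.45 kg, with a latch on its front and a flat top. Origin: centre of its underside. Stays in the row.
- case2: Closed plastic parts case in the rack, 95 (x) x 38 (y) x 160 mm (z), 0.45 kg, with a latch on its front and a flat top. Origin: centre of its underside. Stays in the row.
- case3: Closed plastic parts case in the rack, 95 (x) x 38 (y) x 160 mm (z), 0.45 kg, with a latch on its front and a flat top. Origin: centre of its underside. Stays in the row.
- case4: Closed plastic parts case in the rack, 95 (x) x 38 (y) x 160 mm (z), 0.45 kg, with a latch on its front and a flat top. Origin: centre of its underside. Stays in the row.
- driver: Bystander: screwdriver lying on the bench, about 200 mm long, between tray and robot. Origin under its middle.
- jar: Bystander: glass jar 68 mm across, 95 mm high, beyond the tray. Origin under its centre.
- spool1: Bystander: wire spool 60 mm across, 50 mm high, beyond the mat. Origin under its centre.
- spool2: Bystander: wire spool 60 mm across, 50 mm high, beyond the tray. Origin under its centre.
- meter: Bystander: hand-held multimeter lying flat, 150 x 75 x 34 mm, left of the tray. Origin under its centre.
- glass: Bystander: drinking glass 72 mm across, 85 mm high, beyond and left of the tray. Origin under its centre.

How it is judged:
On the way, in this order (a step that is already met when the one before it is completed fails the run):
1. the fan is tipped well forward (over 0.5 rad) with its foot still in the rack (angle between fan's own z axis and vertical above 0.5 rad and z of fan in the frame of rack below 0.06 m and x of fan in the frame of rack between -0.06 and 0.06 m and y of fan in the frame of rack between -0.1 and 0.1 m), for 0.2 s.
2. all transformers are laid out and the fan stands on the mat, let go (angle between the z axis of each of coil1, coil2, coil3, coil4, coil5, coil6, coil7 and the z axis of tray, either way round below 0.12 rad and z of each of coil1, coil2, coil3, coil4, coil5, coil6, coil7 in the frame of tray below 0.025 m and x of coil1 in the frame of tray between -0.085 and 0.085 m and y of coil1 in the frame of tray between -0.115 and 0.115 m and horizontal distance between coil1 and coil2 above 0.07 m and horizontal distance between each of coil1, coil2 and coil3 above 0.07 m and horizontal distance between each of coil1, coil2, coil3 and coil4 above 0.07 m and horizontal distance between each of coil1, coil2, coil3, coil4 and coil5 above 0.07 m and horizontal distance between each of coil1, coil2, coil3, coil4, coil5 and coil6 above 0.07 m and horizontal distance between each of coil1, coil2, coil3, coil4, coil5, coil6 and coil7 above 0.07 m and x of coil2 in the frame of tray between -0.085 and 0.085 m and y of coil2 in the frame of tray between -0.115 and 0.115 m and x of coil3 in the frame of tray between -0.085 and 0.085 m and y of coil3 in the frame of tray between -0.115 and 0.115 m and x of coil4 in the frame of tray between -0.085 and 0.085 m and y of coil4 in the frame of tray between -0.115 and 0.115 m and x of coil5 in the frame of tray between -0.085 and 0.085 m and y of coil5 in the frame of tray between -0.115 and 0.115 m and x of coil6 in the frame of tray between -0.085 and 0.085 m and y of coil6 in the frame of tray between -0.115 and 0.115 m and x of coil7 in the frame of tray between -0.085 and 0.085 m and y of coil7 in the frame of tray between -0.115 and 0.115 m and x of fan in the frame of mat between -0.05 and 0.05 m and y of fan in the frame of mat between -0.035 and 0.035 m and z of fan in the frame of mat below 0.008 m and angle between fan's own z axis and vertical below 0.08 rad and angle between the y axis of fan and the y axis of mat, either way round below 0.3 rad and contact force between the fingers and fan below 0.1 N), for 0.2 s.
3. the fan's button is pushed down (over 3.5 mm) while it stands on the mat (value of joint fan_button above 0.0035 m and x of fan in the frame of mat between -0.05 and 0.05 m and y of fan in the frame of mat between -0.035 and 0.035 m and z of fan in the frame of mat below 0.008 m and angle between fan's own z axis and vertical below 0.08 rad and angle between the y axis of fan and the y axis of mat, either way round below 0.3 rad), for 0.05 s.
At the end, for the whole second after the job is handed in: Transformers flat in the tray, centres at least 70 mm apart (10 mm gaps); fan upright (0.08 rad) and released on the mat, within 50 (x) and 35 mm (y) of its centre, grille facing the tray within 0.3 rad; other cases still in the rack (tilt under 0.32 rad, moved under 50 mm); all at rest (all of step 2 and angle between each of case1, case2, case3, case4's own z axis and vertical below 0.32 rad and distance of each of case1, case2, case3, case4 from where it was at the start of the episode below 0.05 m and linear speed of each of coil1, coil2, coil3, coil4, coil5, coil6, coil7, fan below 0.02 m/s); the robot touches nothing.
It fails at once if another case is pulled out of the row or knocked over (angle between any of case1, case2, case3, case4's own z axis and vertical above 0.6 rad or distance of any of case1, case2, case3, case4 from where it was at the start of the episode above 0.08 m).
It fails at once if the fan is tipped right over (angle between fan's own z axis and vertical above 1.2 rad).
It fails at once if something else on the bench is moved by more than 40 mm (distance of any of driver, jar, spool1, spool2, meter, glass from where it was at the start of the episode above 0.04 m).
Of coil3, coil4, coil6, coil7 only 1 to 3 are there at a start; the rules pass over those that are not, and their reading is None.
At some moment in a run one of coil1, coil2, coil3, coil4, coil5, coil6, coil7 may be knocked a few centimetres aside while the robot is not near it.
It also fails if it takes over 210 s, if anything falls off the work surface, if the arm or the gripper's body presses on something with over 40 N, if the wrist force passes 120 N, or if a joint passes its speed limit or range.

## Working session

There is one attempt and no reset: what is moved stays moved. The work goes in short steps, each a Python script; the robot and the scene stay as the last script left them, time stands still between calls to the robot, and variables do not carry over. Pictures are saved under pics/ and viewed, about 12 in all and at most 16, crops included, and the job is handed in when it is done.

```bash
mkdir -p pics
python3 - <<'E'
from workcell import *
import cv2,numpy as np
for n in("top","side"):
    r=vision.read_camera(n);cv2.imwrite(f"pics/{n}0.png",r["frame"][:,:,::-1]);print(n,r["intrinsics"].tolist(),np.round(r["view"],4).tolist())
o=get_obs();print(o["time_s"],o["orientation"],o["wrist_force"],bot.tcp_to_tips)
E
```

```text
top [[370.56799179891334, 0.0, 324.6294183771108], [0.0, 370.56799179891334, 204.1246004756014], [0.0, 0.0, 1.0]] [[-0.0086, -1.0, -0.0009, 0.0338], [-0.9827, 0.0086, -0.1848, 0.5787], [0.1848, -0.0007, -0.9828, 1.0103], [0.0, 0.0, 0.0, 1.0]]
side [[399.3406433280547, 0.0, 316.61073901245084], [0.0, 399.3406433280547, 200.8902300906477], [0.0, 0.0, 1.0]] [[-0.987, -0.1602, -0.0086, 0.5785], [-0.0913, 0.6049, -0.7911, 0.1272], [0.132, -0.78, -0.6117, 1.0968], [0.0, 0.0, 0.0, 1.0]]
0.1 [-0.08079304  0.7029209  -0.70204415  0.08067656] [-0.3485308   0.24996706 -0.35276074] 0.017
```

View pics/top0.png

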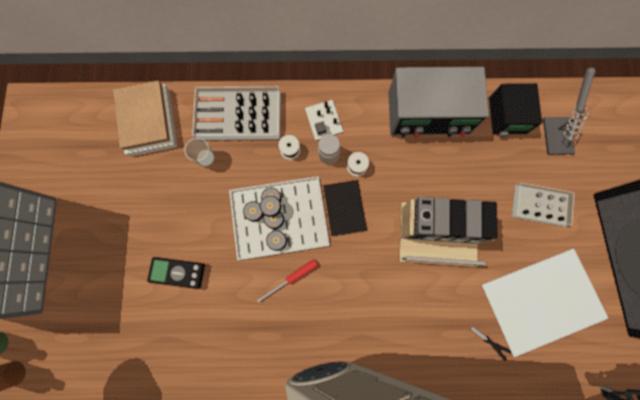

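View pics/side0.png

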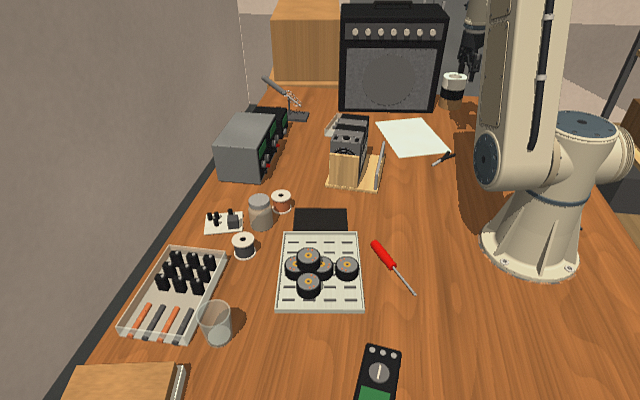

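The top view shows the tray at about (280,218), the mat at (346,208), and the rack at (445,230). The case with the round button is second from the left, at about (427,215). The heap has about 5 coils around (268,215). Next I'll crop for accurate positions.

```bash
cat > h.py <<'E'
from workcell import *
import cv2,numpy as np
from scipy.spatial.transform import Rotation as R
CAL={}
def shot(n):
    r=vision.read_camera(n);CAL[n]=(r["intrinsics"],np.array(r["view"]));return r["frame"][:,:,::-1].copy()
def cast(n,uv,z):
    K,V=CAL[n];d=V[:3,:3].T@np.linalg.solve(K,[*uv,1.]);c=-V[:3,:3].T@V[:3,3]
    return c+d*(z-c[2])/d[2]
def proj(n,p):
    K,V=CAL[n];q=K@(V[:3,:3]@np.asarray(p)+V[:3,3]);return q[:2]/q[2]
def crop(im,x,y,w,h,s,name):
    cv2.imwrite("pics/"+name,cv2.resize(im[y:y+h,x:x+w],None,fx=s,fy=s,interpolation=cv2.INTER_CUBIC))
def down(yaw):  # jaws (tool z) open along world direction yaw, tool y down
    z=np.array([np.cos(yaw),np.sin(yaw),0]);y=np.array([0,0,-1.]);x=np.cross(y,z)
    return R.from_matrix(np.c_[x,y,z]).as_quat()
E
python3 - <<'E'
from h import *
a=shot("top");b=shot("side")
t=np.vstack([cv2.resize(a[170:270,220:380],None,fx=5,fy=5,interpolation=2)[:, :800]]);cv2.imwrite("pics/c1.png",t)
crop(a,390,180,120,90,6,"c2.png")
crop(b,265,100,130,215,2.7,"c3.png")
g=cv2.cvtColor(a,cv2.COLOR_BGR2HSV)
m=((a.max(2)<40)).astype(np.uint8);m2=np.zeros_like(m);m2[170:245,322:375]=m[170:245,322:375]
c=max(cv2.findContours(m2,0,2)[0],key=cv2.contourArea);r=cv2.minAreaRect(c);print("mat",r,cast("top",r[0],.004))
bx=np.array([cast("top",p,.004)[:2] for p in cv2.boxPoints(r)]);print(bx.round(4).tolist())
m=((g[...,1]<60)&(g[...,2]>110)).astype(np.uint8);m2=np.zeros_like(m);m2[170:270,222:334]=m[170:270,222:334]
c=max(cv2.findContours(m2,0,2)[0],key=cv2.contourArea);r=cv2.minAreaRect(c);print("tray",r,cast("top",r[0],.014))
bx=np.array([cast("top",p,.014)[:2] for p in cv2.boxPoints(r)]);print(bx.round(4).tolist())
E
```

```text
mat ((359.14703369140625, 201.5882568359375), (5.093247413635254, 0.9701424241065979), 75.96376037597656) [ 0.59523003 -0.07531066  0.004     ]
[[0.6025, -0.0722], [0.6032, -0.0751], [0.588, -0.0784], [0.5873, -0.0755]]
tray ((277.8473205566406, 217.86622619628906), (70.70303344726562, 93.21363067626953), 81.02737426757812) [0.54628582 0.16764719 0.014     ]
[[0.6316, 0.3237], [0.6742, 0.0469], [0.4634, 0.0159], [0.4237, 0.2833]]
```

View pics/c1.png

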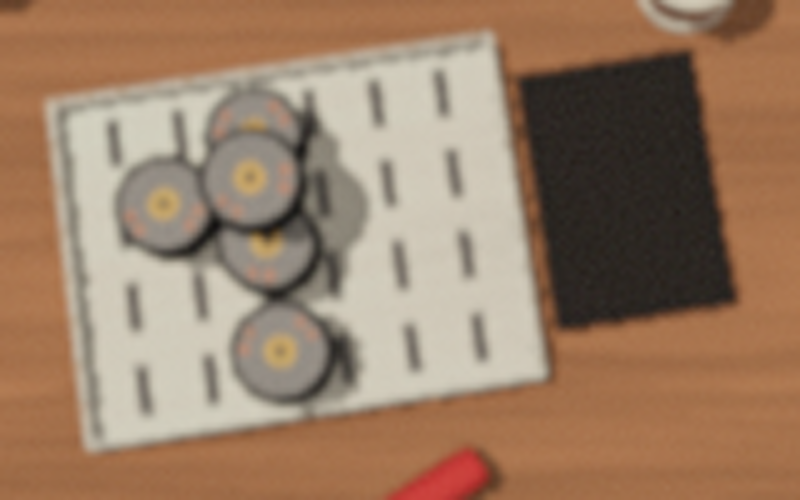

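View pics/c2.png

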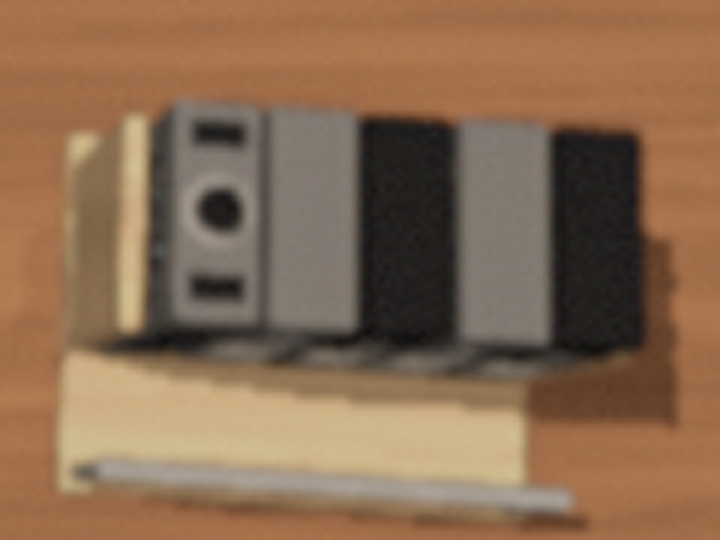

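View pics/c3.png

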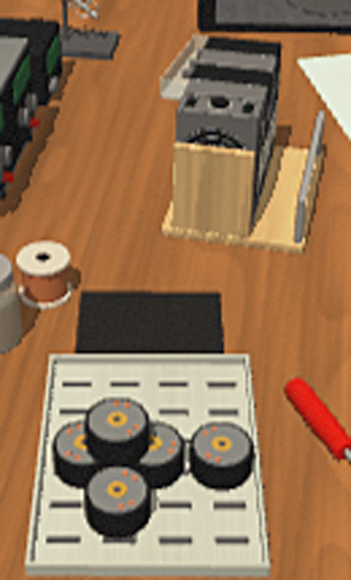

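The top crop shows 5 coils: one in the upper layer at (249,178) and the others at (253,125), (163,205), (267,240) and (280,352). The fan (round button) is at the left, +y, end of the row, with the button at crop (220,210). The guard bar runs from (95,470) to (570,500). Next I'll turn these into metric positions and triangulate the brass centres.

Run:
```python
from h import *
a=shot("top");b=shot("side")
C=lambda p,s,o:(np.array(p)+.5)/s-.5+np.array(o)
P=lambda L,z,s,o:np.array([cast("top",C(p,s,o),z)[:2] for p in L])
t=P([(46,100),(493,32),(548,380),(88,450)],.014,5,(220,170));m=P([(522,78),(692,52),(735,300),(562,327)],.004,5,(220,170))
def desc(n,q):
    print(n,q.mean(0).round(4),"sides",np.linalg.norm(q-np.roll(q,-1,0),axis=1).round(3),"yaws",[round(np.degrees(np.arctan2(*(v[::-1]))),1) for v in (q[0]-q[1],q[3]-q[2],q[0]-q[3],q[1]-q[2])])
desc("tray",t);desc("mat",m)
f=P([(172,100),(268,107),(268,330),(165,325)],.172,6,(390,180));desc("fan",f)
r=P([(172,100),(640,133),(640,345),(165,325)],.172,6,(390,180));desc("row",r)
g=P([(95,465),(570,495)],.077,6,(390,180));print("bar",g,np.degrees(np.arctan2(*(g[0]-g[1])[::-1])))
print("button",P([(220,210)],.179,6,(390,180)),"board fl,bl",P([(58,490),(66,133)],.012,6,(390,180)))
def brass(im,x,y,w,h,sat):
    g=cv2.cvtColor(im,cv2.COLOR_BGR2HSV)[y:y+h,x:x+w]
    k=((g[...,0]>15)&(g[...,0]<30)&(g[...,1]>sat)&(g[...,2]>100)).astype(np.uint8)
    n,l,s,c=cv2.connectedComponentsWithStats(k);return [(c[i]+[x,y],s[i,4]) for i in range(1,n) if s[i,4]>3]
A=brass(a,236,182,75,72,90);B=brass(b,280,240,85,62,90)
print("A",[(p.round(1).tolist(),n) for p,n in A]);print("B",[(p.round(1).tolist(),n) for p,n in B])
def ray(n,uv):
    c=cast(n,uv,1.0);d=cast(n,uv,0)-c;return c,d/np.linalg.norm(d)
for i,(p,_) in enumerate(A):
  for j,(q,_) in enumerate(B):
    c1,d1=ray("top",p);c2,d2=ray("side",q)
    s=np.linalg.lstsq(np.c_[d1,-d2],c2-c1,rcond=None)[0];x,y=c1+s[0]*d1,c2+s[1]*d2
    e=np.linalg.norm(x-y)
    if e<.012: print(i,j,((x+y)/2).round(4),"gap",round(e,4))
```

```text
tray [0.5487 0.166 ] sides [0.272 0.212 0.27  0.211] yaws [np.float64(98.4), np.float64(98.1), np.float64(8.9), np.float64(8.4)]
mat [ 0.5786 -0.0327] sides [0.105 0.154 0.104 0.153] yaws [np.float64(98.4), np.float64(98.4), np.float64(8.4), np.float64(8.1)]
fan [ 0.5257 -0.2275] sides [0.041 0.095 0.043 0.096] yaws [np.float64(85.2), np.float64(86.7), np.float64(-4.9), np.float64(-3.6)]
row [ 0.5206 -0.3056] sides [0.199 0.09  0.198 0.096] yaws [np.float64(85.4), np.float64(87.1), np.float64(-4.9), np.float64(-5.4)]
bar [[ 0.42534237 -0.19085924]
 [ 0.40997631 -0.40607283]] 85.91606320855419
button [[ 0.52645582 -0.2264345 ]] board fl,bl [[ 0.41625566 -0.18638323]
 [ 0.59209937 -0.19842398]]
A [([270.5, 194.7], np.int32(6)), ([269.5, 205.2], np.int32(28)), ([252.2, 210.3], np.int32(27)), ([272.6, 218.4], np.int32(20)), ([275.6, 239.7], np.int32(29))]
B [([307.9, 254.7], np.int32(34)), ([294.2, 263.4], np.int32(20)), ([322.1, 263.9], np.int32(19)), ([346.7, 263.9], np.int32(32)), ([307.8, 280.7], np.int32(34))]
0 1 [0.6125 0.1878 0.0338] gap 0.0001
1 0 [0.5759 0.1851 0.0674] gap 0.0025
2 4 [0.5671 0.24   0.0354] gap 0.0022
3 2 [0.5421 0.1802 0.035 ] gap 0.0009
4 3 [0.4805 0.1705 0.0349] gap 0.0016
```

Triangulation is consistent: 4 coils have their tops at about 35 mm and 1 at 67 mm, with no room for a hidden one. The mat and tray agree in yaw (8.4°) and distance (200 mm). Next I'll lay out the coils: coil A4 and the far coil stay, and three move.

```bash
cat >> h.py <<'E'
TR=np.array([.5487,.166]);TY=np.radians(8.4)
def rot(a): return np.array([[np.cos(a),-np.sin(a)],[np.sin(a),np.cos(a)]])
def tray(p): return TR+rot(TY)@np.array(p)
def totray(p): return rot(TY).T@(np.array(p)[:2]-TR)
def best(pos,yaw):
    q0=np.array(get_obs()["joint_pos"]);c=[]
    for k in(0,np.pi):
        s=kinematics.solve_ik(list(pos),list(down(yaw+k)))
        if s is not None:c.append((np.abs(np.array(s)-q0).max(),down(yaw+k)))
    return list(min(c,key=lambda t:t[0])[1])
def move_coil(src,dst,yaw,layer=0,pre=.085,zc=.026,place_yaw=None,zh=.16):
    p=[*src];z=zc+.032*layer
    q=best([*p,zh],yaw);bot.reach([*p,zh],q);hand.move_gripper(pre)
    bot.servo_line([*p,z],velocity=.12);hand.move_gripper(.03,60)
    w=get_obs()["gripper_width"];print("grip",round(w,4))
    bot.servo_line([*p,zh],velocity=.15)
    if abs(w-.06)>.006: print("BAD GRIP");return
    if place_yaw is not None: q=best([*dst,zh],place_yaw)
    bot.servo_line([*dst,zh],ori=q,velocity=.15);bot.servo_line([*dst,zc+.0015],velocity=.08)
    hand.move_gripper(.074);bot.servo_line([*dst,zh],velocity=.15)
    print("placed",np.round(get_obs()["wrist_force"],1),round(get_obs()["time_s"],1))
E
python3 - <<'E'
from h import *
o=get_obs();bot.servo_line([.142,-.609,.36])
Y=TY+np.pi/2
bot.reach([.55,.1,.36],best([.55,.1,.36],Y))
move_coil([.5759,.1851],tray([.06,-.08]),Y,1)
E
python3 - <<'E'
from h import *
a=shot("top");crop(a,220,170,160,100,5,"d1.png")
E
```

```text
grip 0.0584
placed [-1.1  0.4 -1.1] 11.3
```

View pics/d1.png

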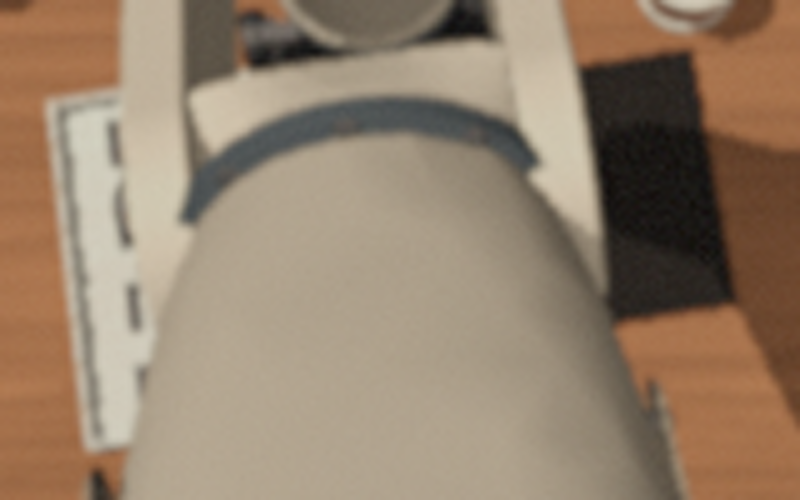

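The arm hides the tray in the top view. I'll write a locate routine that runs with the arm swung aside.

```bash
cat >> h.py <<'E'
def brass(im,x,y,w,h,sat=90):
    g=cv2.cvtColor(im,cv2.COLOR_BGR2HSV)[y:y+h,x:x+w]
    k=((g[...,0]>15)&(g[...,0]<30)&(g[...,1]>sat)&(g[...,2]>90)).astype(np.uint8)
    n,l,s,c=cv2.connectedComponentsWithStats(k);return [c[i]+[x,y] for i in range(1,n) if s[i,4]>4]
def ray(n,uv):
    c=cast(n,uv,1.0);d=cast(n,uv,0)-c;return c,d/np.linalg.norm(d)
def locate(save=None):
    a=shot("top");b=shot("side");out=[]
    inside=lambda p:(np.abs(totray(p))<[.1,.13]).all()
    A=[p for p in brass(a,228,175,102,85) if inside(cast("top",p,.036))]
    B=[p for p in brass(b,272,228,96,84) if inside(cast("side",p,.036))]
    for p in A:
      for q in B:
        c1,d1=ray("top",p);c2,d2=ray("side",q)
        s=np.linalg.lstsq(np.c_[d1,-d2],c2-c1,rcond=None)[0];x,y=c1+s[0]*d1,c2+s[1]*d2;m=(x+y)/2
        if np.linalg.norm(x-y)<.008 and .026<m[2]<.11: out.append(m);print("coil",m.round(4),"tray",totray(m).round(4))
    print(len(A),len(B))
    if save: 
        cv2.imwrite("pics/"+save,np.hstack([cv2.resize(a[165:270,215:385],(400,247),interpolation=2),cv2.resize(b[220:320,255:385],(321,247),interpolation=2)]))
    return out
def aside():
    o=get_obs();p=o["position"];bot.servo_line([p[0],p[1],max(.3,p[2])]);bot.goto_joints([-1.344,.353,1.2,0,1.5,-.002])
E
python3 - <<'E'
from h import *
aside();print(np.round(get_obs()["position"],3));locate("d2.png");print(get_obs()["time_s"])
E
```

```text
[ 0.164 -0.701  0.453]
coil [0.6201 0.0962 0.0357] tray [ 0.0604 -0.0795]
coil [0.6078 0.1884 0.0351] tray [0.0618 0.0135]
coil [0.567  0.2401 0.0355] tray [0.0289 0.0706]
coil [0.5445 0.1796 0.0353] tray [-0.0022  0.0141]
coil [0.4805 0.1705 0.0349] tray [-0.0668  0.0144]
5 5
15.8167
```

View pics/d2.png

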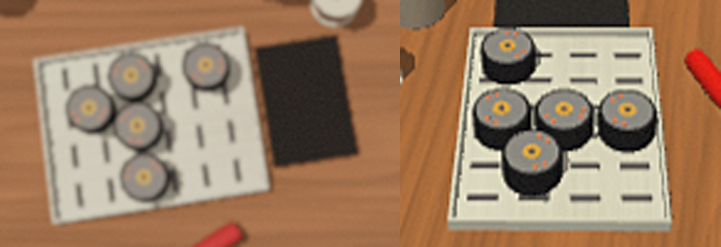

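One coil is placed at (0.060,-0.080) with 0.5 mm error, and all five are flat. Next I'll move the other two.

Run:
```python
from h import *
Y=TY+np.pi/2
bot.reach([.5,.2,.3],best([.5,.2,.3],TY))
move_coil([.567,.2401],tray([.03,.095]),TY,0,pre=.078)
move_coil([.5445,.1796],tray([-.055,-.08]),Y,0,pre=.07)
aside();locate("d3.png");print(get_obs()["time_s"])
```

```text
grip 0.0582
placed [-0.   0.7 -0.3] 26.2
grip 0.0588
placed [0.  0.9 0.4] 34.3
coil [0.6201 0.0962 0.0357] tray [ 0.0604 -0.0795]
coil [0.6078 0.1884 0.0351] tray [0.0618 0.0135]
coil [0.6021 0.2764 0.0355] tray [0.069  0.1015]
coil [0.5055 0.0786 0.035 ] tray [-0.0555 -0.0801]
coil [0.4805 0.1705 0.0349] tray [-0.0668  0.0144]
5 5
38.525
```

View pics/d3.png

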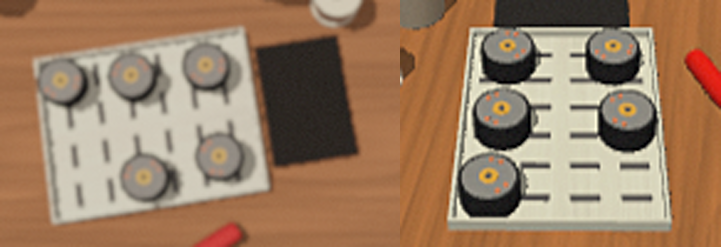

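Coil 2 now sits at tray (0.069,0.102) instead of (0.03,0.095), probably the announced knock. It is still inside the limits and all gaps are at least 88 mm, so the layer is good. Next I'll tip the fan from behind by its top.

```bash
cat >> h.py <<'E'
RY=np.radians(-4.1);RO=np.array([.5265,-.2264])-rot(RY)@np.array([0,.081])
def rack(x,y,z): return [*(RO+rot(RY)@np.array([x,y])),z]
FY=.081
E
python3 - <<'E'
from h import *
hand.move_gripper(0,60)
p=rack(.075,FY,.30);q=best(p,RY+np.pi/2)
bot.reach(p,q);bot.servo_line(rack(.075,FY,.171),velocity=.1)
def at(th,h=.150):
    c,s=np.cos(th),np.sin(th);return rack(-.0475+.095*c-h*s+.011,FY,.012+.095*s+h*c+.017)
for d in range(0,37,3):
    bot.servo_line(at(np.radians(d)),velocity=.05)
    if d%6==0: print(d,np.round(get_obs()["wrist_force"],1))
bot.dwell(.7);print(np.round(get_obs()["wrist_force"],1),get_obs()["time_s"])
p=rack(.0,FY,.0);o=get_obs()["position"];bot.servo_line([o[0]+.03,o[1],.32]);bot.servo_line([*rack(.1,.0,0)[:2],.36])
b=shot("side");crop(b,310,80,90,130,4,"e1.png")
b=shot("wrist");cv2.imwrite("pics/e2.png",b)
E
```

```text
0 [ 0.6 -0.3  0.4]
6 [ 0.5 -0.3  0.3]
12 [ 1.4  0.7 -0.3]
18 [0.6 0.2 0.9]
24 [1.2 0.6 0.6]
30 [-0.8 -0.6 -0.1]
36 [0.1 0.6 0. ]
[ 0.   0.8 -0.5] 48.225
```

View pics/e1.png

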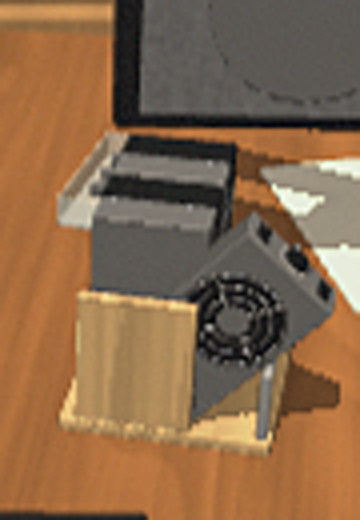

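The fan leans on the bar at roughly 40°, with its top clear in front and the other cases upright. I'll check the predicted button position, then grasp along its axis and lift.

```bash
cat >> h.py <<'E'
def tilted(th,yaw,sgn):
    ax=np.array([np.cos(yaw),np.sin(yaw),0]);ay=np.array([-np.sin(yaw),np.cos(yaw),0])*sgn
    y=np.sin(th)*ax-np.cos(th)*np.array([0,0,1.]);return list(R.from_matrix(np.c_[np.cross(y,ay),y,ay]).as_quat())
def fanpt(th,ax_,dep=.0475):
    c,s=np.cos(th),np.sin(th);return rack(-.0475+dep*c-ax_*s,FY,.012+dep*s+ax_*c)
E
python3 - <<'E'
from h import *
shot("side");a=shot("top")
for d in(36,38,40,42,44): print(d,proj("side",fanpt(np.radians(d),.167)).round(1),proj("top",fanpt(np.radians(d),.167)).round(1))
print("side seen",((np.array([297,260])+.5)/4-.5+[310,80]))
th=np.radians(40);q0=np.array(get_obs()["joint_pos"])
for s in(1,-1):
    for nm,p in(("grip",fanpt(th,.128)),("pre",fanpt(th,.235)),("lift",np.array(fanpt(th,.128))+[0,0,.19])):
        k=kinematics.solve_ik(list(p),tilted(th,RY,s));print(s,nm,np.round(p,3),None if k is None else np.round(np.array(k),2))
print(q0.round(2))
crop(a,390,180,130,100,5,"e3.png")
E
```

```text
36 [381.6 141.2] [425.3 257.6]
38 [383.4 142. ] [425.  259.9]
40 [385.2 142.9] [424.7 262.2]
42 [386.9 143.8] [424.4 264.5]
44 [388.6 144.8] [424.1 266.7]
side seen [383.875 144.625]
1 grip [ 0.433 -0.22   0.141] [-0.74  0.2   2.43  1.74  0.42  2.41]
1 pre [ 0.365 -0.215  0.223] [-0.91 -0.11  2.45  1.09  0.57  2.99]
1 lift [ 0.433 -0.22   0.331] [-0.74 -0.2   2.23  0.71  0.66 -2.71]
-1 grip [ 0.433 -0.22   0.141] [-0.74  0.2   2.43  1.74  0.42 -0.73]
-1 pre [ 0.365 -0.215  0.223] [-0.91 -0.11  2.45  1.09  0.57 -0.16]
-1 lift [ 0.433 -0.22   0.331] [-0.74 -0.2   2.23  0.71  0.66  0.43]
[-0.47  0.39  1.34  0.    1.42  1.17]
```

View pics/e3.png

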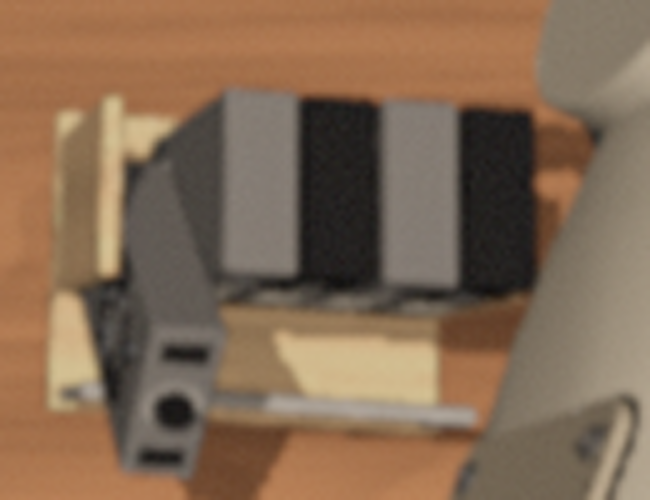

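The button shows at top (424.6,261.2) against a predicted (424.7,262.2) for 40°, so the pose is confirmed. Next I'll grasp and lift.

Run:
```python
from h import *
th=np.radians(40);q=tilted(th,RY,-1)
hand.move_gripper(.075,80)
pre=np.array(fanpt(th,.235));g=np.array(fanpt(th,.128))
bot.reach(list(pre+[0,0,.12]),q);bot.servo_line(list(pre),velocity=.15);bot.servo_line(list(g),velocity=.08)
print(np.round(get_obs()["wrist_force"],1))
hand.move_gripper(.02,80);w=get_obs()["gripper_width"];print("w",w,np.round(get_obs()["wrist_force"],1))
if abs(w-.038)<.005:
    bot.servo_line(list(g+[0,0,.05]),velocity=.06);print(get_obs()["gripper_width"],np.round(get_obs()["wrist_force"],1))
    bot.servo_line(list(g+[0,0,.25]),velocity=.12)
    print(get_obs()["gripper_width"],np.round(get_obs()["wrist_force"],1))
    bot.servo_line([.5,-.1,.38],ori=tilted(0,TY,-1),velocity=.06)
    print(get_obs()["gripper_width"],np.round(get_obs()["wrist_force"],1),get_obs()["time_s"])
b=shot("side");crop(b,250,60,170,180,3.3,"f1.png")
```

```text
[-0.3 -0.4 -0.2]
w 0.03756941364920631 [-3.  -0.3  5.7]
0.03727974392411529 [-0.4  0.4 -2.9]
0.037316463880015055 [-0.7 -0.1 -3.8]
0.03720362294563158 [-0.3  0.6 -3. ] 60.3833
```

View pics/f1.png

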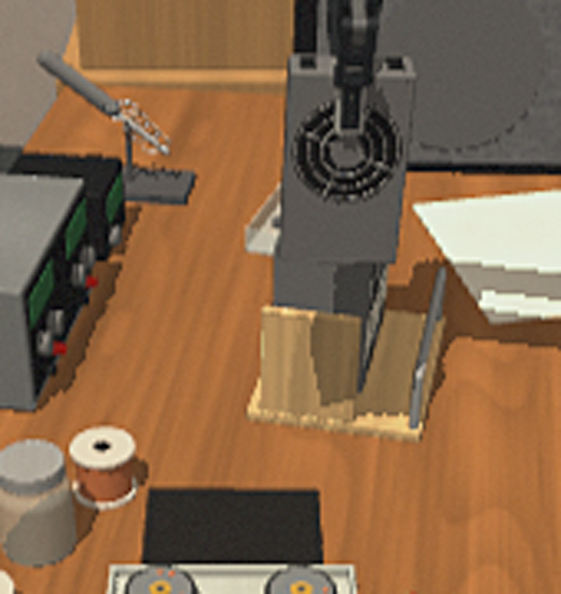

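The fan hangs upright and is held well. I'll compare its outline with an ideal upright one before lowering.

Run:
```python
from h import *
shot("side");p=np.array(get_obs()["position"]);print(p.round(4))
ax=np.array([np.cos(TY),np.sin(TY),0]);ay=np.array([-np.sin(TY),np.cos(TY),0])
for d in(-3,0,3,6):
  t=np.radians(d);u=np.array([0,0,1])*np.cos(t)-ax*np.sin(t);f=ax*np.cos(t)+np.array([0,0,1])*np.sin(t)
  for i,k in((1,.032),(-1,.032),(1,-.128),(-1,-.128)):
    print(d,((proj("side",p+ay*.019+f*i*.0475+u*k)-[250,60])*3.3).round(0),end=" ")
  print()
```

```text
[ 0.4998 -0.1002  0.3801]
-3 [285.  71.] -3 [414.  64.] -3 [291. 262.] -3 [408. 257.] 
0 [287.  68.] 0 [416.  68.] 0 [283. 260.] 0 [400. 260.] 
3 [290.  65.] 3 [418.  71.] 3 [275. 257.] 3 [391. 262.] 
6 [292.  62.] 6 [420.  74.] 6 [267. 254.] 6 [383. 264.]
```

The outline fits a forward tilt of about 3.5° in the hand. I'll compensate for that and lower until contact.

Run:
```python
from h import *
m=tray([0,-.2]);print(m)
q=tilted(np.radians(-3.5),TY,-1)
bot.servo_line([*m,.26],ori=q,velocity=.12);bot.servo_line([*m,.145],velocity=.08);bot.dwell(.3)
f0=get_obs()["wrist_force"][2];z=.145
while z>.124:
    z-=.001;bot.servo_line([*m,z],velocity=.02);f=get_obs()["wrist_force"][2]-f0
    if f>5:break
print("contact z",z,f);bot.dwell(.2)
hand.move_gripper(.06);bot.dwell(.4);print(np.round(get_obs()["wrist_force"],1))
hand.move_gripper(.075);bot.servo_line([*m,.30],ori=None,velocity=.1);aside();print(get_obs()["time_s"])
locate();a=shot("top");b=shot("side")
cv2.imwrite("pics/g1.png",np.hstack([cv2.resize(a[165:265,220:380],(480,300),interpolation=2),cv2.resize(b[160:320,270:390],(225,300),interpolation=2)]))
for n in("top","side"): print(n,[proj(n,[*(tray([x,-.2+y])),z]).round(1).tolist() for x,y,z in((0,0,.171),(.0475,.019,.164),(-.0475,.019,.164),(.0475,.019,.004),(-.0475,.019,.004))])
```

```text
[ 0.57791661 -0.03185447]
contact z 0.13499999999999998 6.323956680525734
[ 0.7 -0.1 -0.6]
72.4667
coil [0.6199 0.0962 0.0357] tray [ 0.0603 -0.0795]
coil [0.6077 0.1884 0.0355] tray [0.0616 0.0135]
coil [0.6021 0.2762 0.0354] tray [0.069  0.1012]
coil [0.5055 0.0786 0.035 ] tray [-0.0555 -0.0801]
coil [0.4805 0.1705 0.0349] tray [-0.0668  0.0144]
5 5
top [[348.3, 195.9], [337.9, 179.9], [343.9, 215.5], [336.1, 193.1], [341.2, 223.8]]
side [[320.9, 171.6], [303.3, 177.7], [338.4, 177.7], [304.9, 222.4], [337.0, 222.5]]
```

View pics/g1.png

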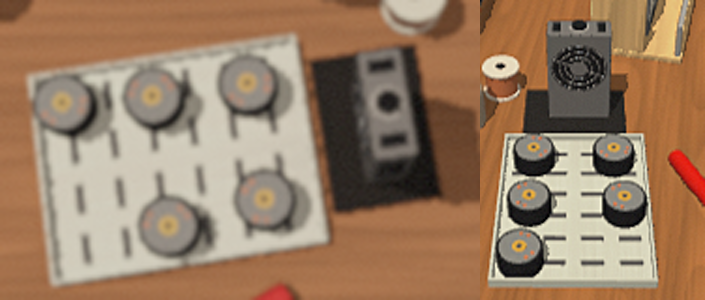

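The fan stands upright on the mat about 7 mm from its centre, with its grille facing the tray. The coils are unchanged. Now I'll press the button.

Run:
```python
from h import *
a=shot("top")
uv=(np.array([388,102])+.5)/3-.5+[220,165];p=cast("top",uv,.171)[:2];print("button",p,"in mat",totray(p)+[0,.2])
hand.move_gripper(0,60)
q=best([*p,.3],TY+np.pi/2);bot.reach([*p,.32],q);bot.servo_line([*p,.20],velocity=.1);bot.dwell(.3)
f0=get_obs()["wrist_force"][2];z=.191
while z>.180:
    bot.servo_line([*p,z],velocity=.02);o=get_obs();f=o["wrist_force"][2]-f0;print(round(z-.017,4),round(o["position"][2]-.017,4),round(f,1))
    if f>9:break
    z-=.001
bot.dwell(.3);bot.servo_line([*p,.30],velocity=.08);aside();bot.dwell(.5)
locate();a=shot("top");b=shot("side");print(get_obs()["time_s"],np.round(get_obs()["wrist_force"],1))
cv2.imwrite("pics/h1.png",np.hstack([cv2.resize(a[165:265,220:500],(560,200),interpolation=2),cv2.resize(b[80:320,270:400],(217,400),interpolation=2)[:200],]))
cv2.imwrite("pics/h2.png",cv2.resize(b[80:320,270:400],(325,600),interpolation=2))
cv2.imwrite("pics/h3.png",np.vstack([cv2.resize(a[80:290,130:510],(760,420),interpolation=2)]))
```

```text
button [ 0.57061266 -0.03358229] in mat [-0.007478   -0.00064231]
0.174 0.1739 -0.6
0.173 0.173 0.7
0.172 0.1719 0.8
0.171 0.1711 0.7
0.17 0.1701 2.2
0.169 0.1691 2.1
0.168 0.168 2.8
0.167 0.167 3.3
0.166 0.1661 3.8
0.165 0.1659 12.9
coil [0.6203 0.0959 0.0355] tray [ 0.0606 -0.0798]
coil [0.6078 0.1884 0.0351] tray [0.0618 0.0135]
coil [0.6024 0.2761 0.0353] tray [0.0692 0.1011]
coil [0.5055 0.0786 0.035 ] tray [-0.0555 -0.0801]
coil [0.4805 0.1705 0.0349] tray [-0.0668  0.0144]
5 5
86.3917 [0.1 0.8 0. ]
```

View pics/h3.png

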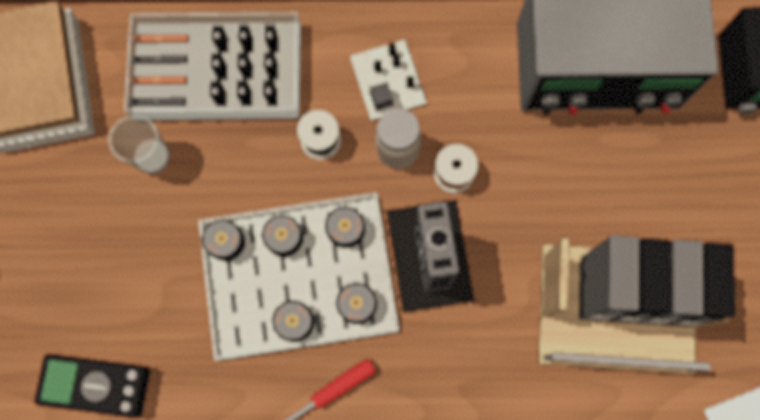

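View pics/h2.png

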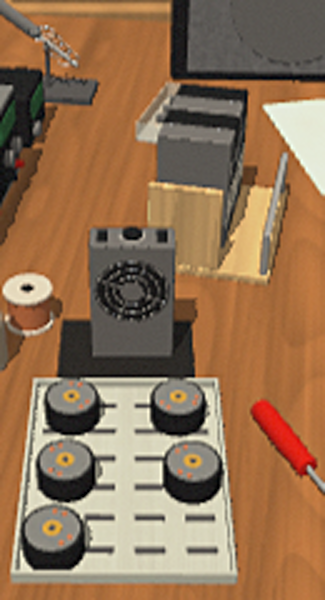

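The button spring ramped up to 3.8 N and then hit a hard stop 5 mm down, so it was pushed right in. The fan still stands, the coils are flat and spread, and the cases and bystanders are in place.

```bash
python3 -c "
from h import *
hand_in()"
```

```text
the job is handed in; nothing more can be done
```

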